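# Close the bench plate press past its ratchet

### The arm

A 6-joint arm with a two-finger parallel gripper is mounted at the origin on the work surface. World frame = base frame: x ahead of the robot, y to its left, z up, the work surface at z = 0. Lengths are in m, angles in rad, forces in N, time in s.
With the tool pointing down it reaches from about 0.225 to 0.875 m from the base axis. Payload 3.4 kg.
Tool frame: the origin (TCP) lies on the centre line of the jaws, within the pads' length; the fingertips stand 17 mm ahead of it and the grasp point (between the pads) lies 2 mm behind it (manip.finger_overhang is the distance from the TCP to the fingertips, in m); y points along the fingers, x is the direction in which the jaws open and shut, and the axes are right-handed (so a half turn about y gives the same grasp; the last joint's range is limited). The gripper opens to 85 mm and grips with 20 to 120 N. Pads are 22 mm wide; open, the fingers measure 114 mm over their backs; the gripper's body (76 mm by 85 mm) begins 54 mm behind the grasp point. The pads swing forward as they close: fully open they stand 13 mm farther back than shut.
Start: joints at [1.045, 0.276, 1.505, -0, 1.361, -0.121], TCP at [0.226, 0.529, 0.248] pointing down, gripper open.
Joint ranges: [-2.89, 2.89], [-0.75, 2.08], [0.22, 2.7], [-1.18, 4.32], [0.11, 2.71], [-2.7, 2.7]. Speed limits (rad/s): [2.57, 2.57, 3.14, 3.14, 3.14, 3.14].

### API

Orientations are given as a unit quaternion [w, x, y, z].
In Python, from rig import manip gives the robot as it stands.
- The arm moves only by the tool arm_command, never from a script. Its argument "commands" is a list of rows, each a list of 3 entries, a list of its own where there are three numbers: the finger opening in cm, from 0 to 8.54, then the shift along the world's x, y, z in cm, then the turn about the world's z in rad. A call has 1 to 12 rows; each row shifts and turns the commanded pose from where the row before left it; what a row does not reach is not made up. A row lasts 1/10 s, in which the tool goes at most 50 mm and 8.59 degrees, less where a joint would pass 70% of its speed; a pose out of reach is approached as far as the arm can. A call with a gripper value outside its range is refused whole. The fingers move at their own pace and stop on an object; "grip_force" is the grip in N (left out, the last holds). Time passes only in rows, so rows that do not move let the fingers close. It gives the time, the measured TCP pose, the force and the opening at its end, in the units of the state.
- manip.get_state(): the state, without advancing time (a new reading comes with each control period).
- manip.get_image(name): name is "scene" or "top"; returns a dict with "pixels" (420x560x3 uint8, red, green, blue), "range_z" (420x560 float32, m along the optical axis (not along the pixel's ray), 0 where there is no reading), "intrinsics" (3x3 intrinsics, pixels), "R" (3x3) and "t" (3): a world point X has camera coordinates R X + t. Camera axes: x right, y down, z forward; pixel columns grow to the right and rows downward; lengths in m; the calibration is good to about 2 mm. A picture is of the moment at which its call begins.
- manip.sign_off(): hands the job in, once; it reports no verdict.
The state is a dict: "clock": time; "qpos": joint angles; "qd": joint speeds; "effort": joint torques, N m; "position": TCP position; "ee_rot": TCP orientation; "contact_force": force on the tool from outside, world axes, zero at the start; "moment": the same for the moment, N m; "width": finger opening in m.
Only numpy, scipy, OpenCV 4.12 (cv2) and the standard library are available. Lean on these libraries where they do the work, as an engineer would, in place of code of your own. Each camera call takes 0.05 s, during which the arm holds its last target.

### The job

Close the press over the well plate lying in it: press down the thumb paddle behind the hinge until the pawl is clear of the teeth, and then push the raised arm down past all its teeth until it is fully down over the plate. Pushing with the fingers does it all: nothing may be lifted, the plate stays in its nest, the pawl stays free, and the other things on the bench stay where they are.

Things in the scene. Friction and masses are not known exactly. Their poses are not given: they have to be found in the camera images.
- press: white bench press, fixed. Base 300 x 130 mm, 20 mm high; origin at the centre of the underside, on the bench. Its x axis runs along the base from the crossbar end to the hinge and paddle end, z up. The arm and the pawl move in the vertical plane through this x axis. Two cheeks beside the hinge reach 108 mm above the bench, the toothed disc between them 140 mm
- press_arm (a joint): angle of the press arm, rad: 0 = fully up (arm 0.85 rad above level), grows as the arm is pushed down, 0.85 = fully down, arm level, stopped. A stiff hinge: the arm stays where it is left; pushing it down at the crossbar takes about 3 to 10 N. Starts at 0.01 to 0.12. While the pawl is engaged a tooth stops the arm at about 0.19
- press_pawl (a joint): angle of the pawl, rad: 0 = hooked into the teeth, grows as the paddle is pressed down, clear of the teeth from 0.2, stop at 0.35. It is stiff and stays where it is left (no spring); pressing the paddle takes about 4 N
- crossbar (a point): middle of the axis of the arm's black crossbar, a round bar 20 mm in diameter and 100 mm long, level, along the press's y axis, 210 mm from the arm's hinge axis; nothing above it. The point moves with the arm, about 245 mm above the bench when up and 90 mm when fully down. Arm: bar 16 mm wide, under it a pressing plate 110 x 76 mm that ends level, 0.5 mm above the well plate
- press_hinge (a point): middle of the arm's hinge axis (along the press's y axis), at x = 50 mm, z = 90 mm in the press's frame. A steel disc of 50 mm radius with four teeth reaching to 60 mm radius turns with the arm here
- paddle (a point): middle of the upper face of the pawl's thumb paddle, dark steel, 34 mm (along the press's x) by 40 mm, 6 mm thick, level at the start, at x = 161 mm, z = 75 mm in the press's frame; open from above. It moves with the pawl: at the stop it is 24 mm lower, 8 mm further along +x and slopes 0.35 rad down towards +x
- pawl_hinge (a point): middle of the pawl's hinge axis (along the press's y axis), at x = 100 mm, z = 40 mm in the press's frame
- plate: loose white well plate, 127.5 x 85.5 x 16 mm with 24 round wells, origin at the centre of its underside, lying in the press's nest under the raised arm; it must stay there
- vial_a: loose capped vial, 27 mm across, 50 mm tall, beside the press; leave alone
- vial_b: as vial_a
- tube_rack: loose blue tube rack 200 x 75 x 45 mm (tube caps to 55 mm), origin under its centre, beyond the press; leave alone
- tip_box: loose tip box with lid, 89 x 126 x 72 mm, to one side of the press; leave alone
- reagent_bottle: loose white bottle, 64 mm across, 150 mm tall, to the other side of the press; leave alone
- pipette: loose pipette lying on the bench, 273 mm long, 28 mm high, on the robot's side of the press; leave alone
There are look-alikes about, which are no part of the job. Leave any brown or turquoise look-alike of the plate alone.

How it is judged:
On the way, in this order (a step that is already met when the one before it is completed fails the run):
1. the pawl is pressed clear of the teeth while the arm is still up (value of joint press_pawl above 0.2 rad and value of joint press_arm below 0.25 rad), for 0.2 s.
2. the arm is pushed fully down (value of joint press_arm above 0.81 rad), for 0.2 s.
At the end, for the whole second after the job is handed in: arm within 0.04 rad of fully down (joint above 0.81), pawl still free (above 0.2 rad), the plate at rest and flat (within 0.06 rad) in its nest within 8 mm of its starting place, and every bystander within 30 mm of where it stood (value of joint press_arm above 0.81 rad and value of joint press_pawl above 0.2 rad and distance of plate from where it was at the start of the episode below 0.008 m and angle between plate's own z axis and vertical below 0.06 rad and linear speed of plate below 0.02 m/s and distance of each of vial_a, vial_b, tube_rack, tip_box, reagent_bottle, pipette from where it was at the start of the episode below 0.03 m); the robot touches nothing.
It fails at once if the well plate is lifted or pulled out of its nest (distance of plate from where it was at the start of the episode above 0.015 m).
It fails at once if another thing on the bench is lifted or pushed away (distance of any of vial_a, vial_b, tube_rack, tip_box, reagent_bottle, pipette from where it was at the start of the episode above 0.03 m).
It also fails if it takes over 53 s, if anything falls off the work surface, if the arm or the gripper's body presses on something with over 40 N, if the wrist force passes 120 N, or if a joint passes its speed limit or range.

## Working session

There is one attempt and no reset: what is moved stays moved. The work goes in short steps, Python scripts to look and compute and a tool call to move; the robot and the scene stay as the last step left them, time stands still between calls to the robot, and variables do not carry over. Pictures are saved under pics/ and viewed, and the job is handed in when it is done.

Besides the shell and the picture viewer there is one more tool, called after "Emit:" as name(argument=value, ...) on one line, values as JSON. arm_command: Moves the arm, as the interface text tells. Its arguments: {"type":"object","properties":{"commands":{"type":"array"},"grip_force":{"type":"number"}},"required":["commands"]}

```bash
mkdir -p pics
cat > h.py <<'E'
import numpy as np, cv2
from rig import manip
def grab(n):
    d=manip.get_image(n); np.savez('%s.npz'%n,**d); return d
def save(d,f): cv2.imwrite('pics/'+f,cv2.cvtColor(d['pixels'],cv2.COLOR_RGB2BGR))
def world(d):
    K=d['intrinsics'];z=d['range_z'];h,w=z.shape
    u,v=np.meshgrid(np.arange(w),np.arange(h))
    P=np.stack([(u-K[0,2])/K[0,0]*z,(v-K[1,2])/K[1,1]*z,z],-1)
    W=(P-d['t'])@d['R']; W[z==0]=np.nan; return W
def proj(d,X):
    c=np.asarray(X)@d['R'].T+d['t'];p=c@d['intrinsics'].T;return p[...,:2]/p[...,2:]
E
python3 - <<'E'
from h import *
print(manip.get_state(), manip.finger_overhang)
for n in('scene','top'): save(grab(n),n+'1.png')
E
```

```text
{'clock': 0.0, 'qpos': array([ 1.04500109e+00,  2.76607670e-01,  1.50613156e+00, -1.37006579e-05,
        1.36070349e+00, -1.20980543e-01]), 'qd': array([-0.00196156, -0.00023079, -0.00045325,  0.0006773 , -0.00023656,
        0.0010897 ]), 'effort': array([ 5.27123539e-04, -4.16781735e+01, -2.45806146e+01, -5.16644468e-05,
        1.12115158e-02, -5.06288387e-06]), 'position': array([0.22621038, 0.52809296, 0.24743309]), 'ee_rot': array([-0.59001018,  0.59060178,  0.38869595, -0.38986277]), 'contact_force': array([-0.31578149,  1.056828  ,  0.7008287 ]), 'moment': array([-0.02425546,  0.02388816, -0.08363338]), 'width': 0.0850742257613141} 0.017
```

View pics/scene1.png

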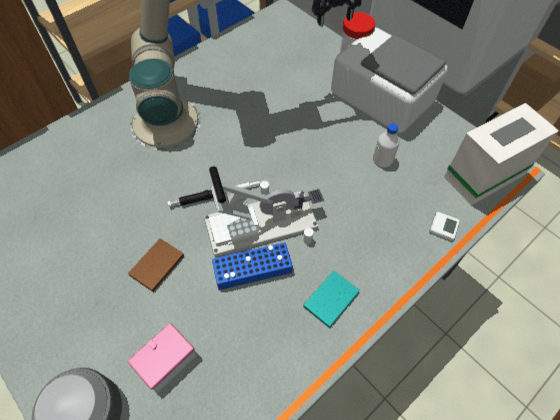

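View pics/top1.png

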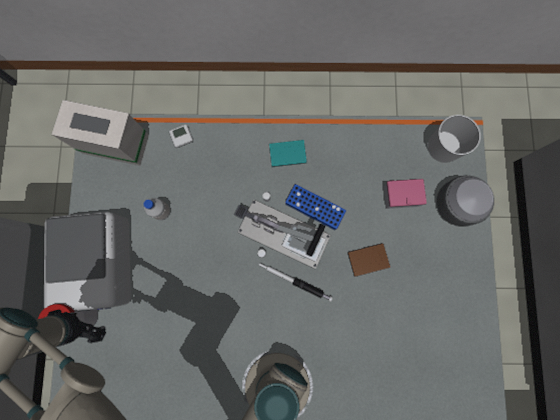

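The scene picture shows the white press with its black crossbar at (217,184) and the paddle at about (316,196). In the top picture the crossbar is at (315,238) and the paddle at (241,210). The brown and turquoise plates lie away from it. Next I'll measure and crop.

Run:
```python
from h import *
d=np.load('top.npz');s=np.load('scene.npz')
for n,q,(u,v,u2,v2) in(('top',d,(225,175,345,275)),('scene',s,(190,150,340,290))):
    W=world(q); 
    c=cv2.resize(cv2.cvtColor(q['pixels'],cv2.COLOR_RGB2BGR)[v:v2,u:u2],None,fx=5 if n=='top' else 4,fy=5 if n=='top' else 4,interpolation=cv2.INTER_CUBIC)
    cv2.imwrite('pics/crop_%s.png'%n,c)
W=world(d)
for p in((315,238),(241,210),(245,212),(270,220),(262,253),(266,196),(315,205),(295,280),(330,298)): print('t',p,W[p[1],p[0]].round(3))
W=world(s)
for p in((217,184),(214,172),(220,197),(316,196),(312,197),(281,200),(264,187),(308,235),(250,262)): print('s',p,W[p[1],p[0]].round(3))
```

```text
t (315, 238) [ 0.467 -0.107  0.245]
t (241, 210) [0.575 0.127 0.073]
t (245, 212) [0.568 0.113 0.076]
t (270, 220) [0.538 0.028 0.106]
t (262, 253) [0.433 0.055 0.051]
t (266, 196) [0.63  0.044 0.044]
t (315, 205) [ 0.6   -0.125  0.042]
t (295, 280) [ 0.344 -0.058  0.022]
t (330, 298) [ 0.286 -0.176  0.018]
s (217, 184) [ 0.471 -0.112  0.246]
s (214, 172) [ 0.437 -0.094  0.243]
s (220, 197) [ 0.505 -0.129  0.246]
s (316, 196) [0.575 0.129 0.071]
s (312, 197) [0.571 0.118 0.072]
s (281, 200) [0.538 0.032 0.107]
s (264, 187) [0.443 0.052 0.047]
s (308, 235) [0.643 0.035 0.053]
s (250, 262) [ 0.596 -0.129  0.041]
```

View pics/crop_top.png

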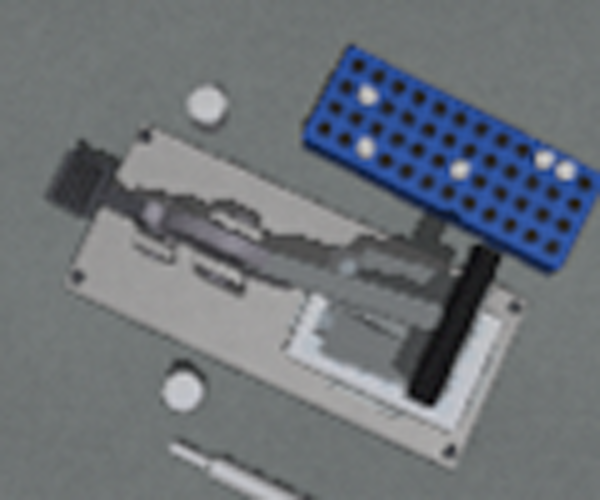

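View pics/crop_scene.png

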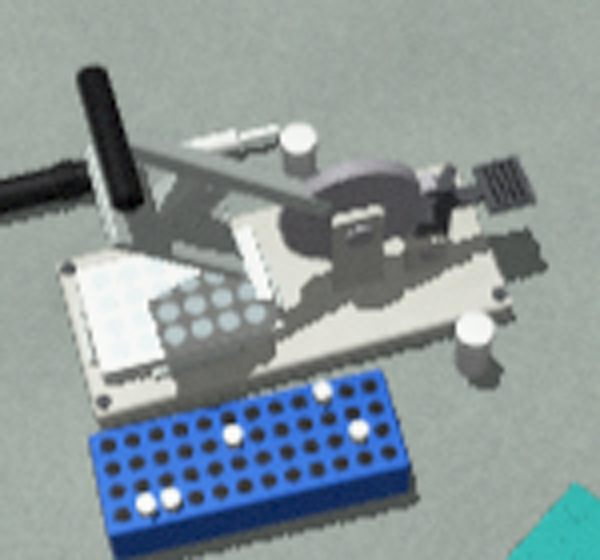

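Both crops show the press I want: the black crossbar with the arm up over the white plate, and the dark paddle beyond the hinge. Next I fit the base's rectangle, crossbar and paddle from the point clouds.

Run:
```python
from h import *
for n in('top','scene'):
    q=np.load(n+'.npz');W=world(q).reshape(-1,3);C=q['pixels'].reshape(-1,3).astype(int)
    roi=(abs(W[:,0]-.51)<.2)&(abs(W[:,1])<.22)
    m=roi&(W[:,2]>.014)&(W[:,2]<.026)&(C.min(1)>90)
    print(n,m.sum(), cv2.minAreaRect(W[m][:,:2].astype(np.float32)*1000))
    b=roi&(W[:,2]>.2); p=W[b]; print('bar',b.sum(),p.mean(0).round(4),p[:,2].max())
    k=b&(C.max(1)<60); p=W[k]; c=p.mean(0); e=np.linalg.svd(p[:,:2]-c[:2])[2][0]; print(k.sum(),c.round(4),e.round(3),np.ptp((p[:,:2]-c[:2])@e), cv2.minAreaRect(p[:,:2].astype(np.float32)*1000))
    a=roi&(W[:,2]>.06)&(W[:,2]<.085)&(W[:,1]>.095)&(C.max(1)<120); p=W[a]; print('paddle',a.sum(),p.mean(0).round(4),cv2.minAreaRect(p[:,:2].astype(np.float32)*1000),np.percentile(p[:,2],[5,50,95]))
```

```text
top 1627 ((474.0430603027344, -1.3260345458984375), (303.9770812988281, 211.45767211914062), 61.73865509033203)
bar 306 [ 0.4642 -0.1009  0.238 ] 0.25115209395185495
207 [ 0.4626 -0.1076  0.2448] [-0.907  0.422] 0.09543714922328718 ((463.1720275878906, -108.02151489257812), (19.046085357666016, 95.43830108642578), 65.09769439697266)
paddle 145 [0.5682 0.1255 0.074 ] ((565.0184936523438, 119.10050964355469), (56.460330963134766, 40.06688690185547), 63.41971206665039) [0.06955954 0.07402463 0.07811926]
scene 1883 ((486.1213073730469, -5.03955078125), (310.67962646484375, 220.59014892578125), 56.923580169677734)
bar 420 [ 0.4729 -0.1051  0.2349] 0.24833534281571396
268 [ 0.471  -0.1109  0.2425] [ 0.908 -0.418] 0.09872863374449548 ((467.69390869140625, -108.21975708007812), (19.3046817779541, 98.72374725341797), 64.9522476196289)
paddle 179 [0.5727 0.123  0.0717] ((570.4808959960938, 119.78483581542969), (51.495140075683594, 42.249961853027344), 67.32965850830078) [0.0672728  0.07176588 0.07558013]
```

Run:
```python
from h import *
th=1.138; u=np.array([np.cos(th),np.sin(th)]);v=np.array([-u[1],u[0]])
pad=np.array([.570,.1245]); o=pad-.161*u; print(o)
P=lambda x,y,z: np.r_[o+x*u+y*v,z]
for n in('top','scene'):
    q=np.load(n+'.npz');im=cv2.cvtColor(q['pixels'],cv2.COLOR_RGB2BGR).copy();S=4
    big=cv2.resize(im,None,fx=S,fy=S,interpolation=cv2.INTER_CUBIC)
    def poly(pts,col):
        p=(proj(q,np.array([P(*a) for a in pts]))*S+S/2).round().astype(np.int32);cv2.polylines(big,[p],True,col,1)
    poly([(sx*.15,sy*.065,.02) for sx,sy in((-1,-1),(1,-1),(1,1),(-1,1))],(0,0,255))
    poly([(.161+sx*.017,sy*.02,.075) for sx,sy in((-1,-1),(1,-1),(1,1),(-1,1))],(0,255,0))
    poly([(-.098+sx*.01,sy*.05,.245) for sx,sy in((-1,-1),(1,-1),(1,1),(-1,1))],(0,255,255))
    a=(225,175,345,275) if n=='top' else (190,150,340,290)
    cv2.imwrite('pics/ov_%s.png'%n,big[a[1]*S:a[3]*S,a[0]*S:a[2]*S])
    W=world(q); W=W.reshape(-1,3); xy=(W[:,:2]-o)@np.c_[u,v]
    m=(abs(W[:,2]-.02)<.006)&(abs(xy[:,0])<.17)&(abs(xy[:,1])<.08)&(q['pixels'].reshape(-1,3).min(1)>100)
    print(n,np.percentile(xy[m],[1,99],axis=0).round(4))
```

```text
[ 0.50247484 -0.02165523]
top [[-0.143  -0.062 ]
 [ 0.1519  0.0658]]
scene [[-0.1434 -0.0677]
 [ 0.1516  0.0585]]
```

View pics/ov_top.png

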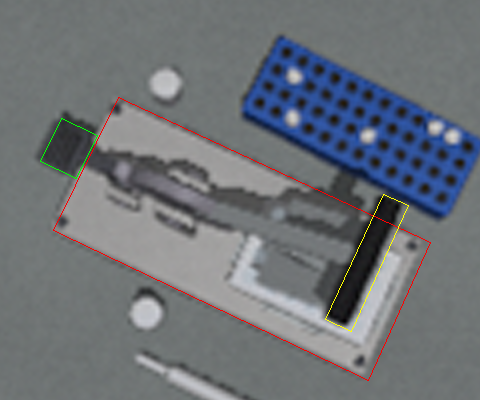

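View pics/ov_scene.png

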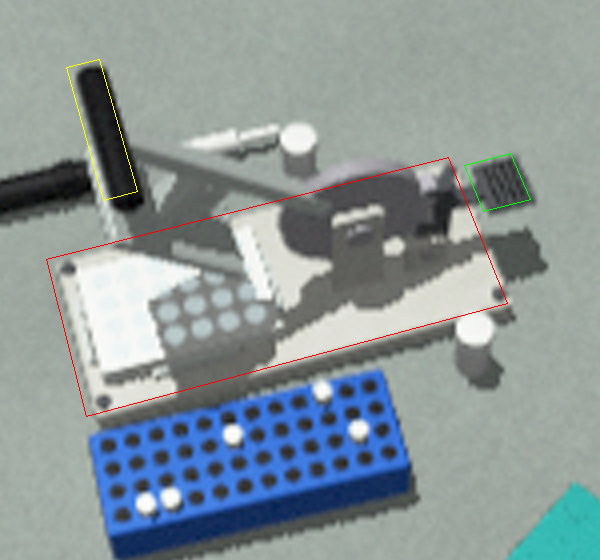

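Yaw of 1.138 fits well, and shifting the origin about 5 mm gives press origin ≈ (0.5045, -0.018). The jaw axis already lies along the press's x axis. Now I close the fingers and move above the paddle, at about (0.574, 0.133).

Emit:
arm_command(commands=[[0,[2.9,-3.3,0],0],[0,[2.9,-3.3,0],0],[0,[2.9,-3.3,0],0],[0,[2.9,-3.3,0],0],[0,[2.9,-3.3,0],0],[0,[2.9,-3.3,0],0],[0,[2.9,-3.3,0],0],[0,[2.9,-3.3,0],0],[0,[2.9,-3.3,0],0],[0,[2.9,-3.3,0],0],[0,[2.9,-3.3,0],0],[0,[2.9,-3.3,0],0]], grip_force=40)

```text
clock: 1.3
position: [0.5752, 0.131, 0.2479]
ee_rot: [0.591, -0.59, -0.389, 0.389]
contact_force: [0.5, 0.6, -0.0]
width: -0.0002
```

Emit:
arm_command(commands=[[0,[0,0,-3.5],0],[0,[0,0.2,-3.5],0],[0,[0,0,-3.5],0],[0,[0,0,-3.0],0],[0,[0,0,0],0],[0,[0,0,0],0]])

```text
clock: 1.9
position: [0.5744, 0.1346, 0.1132]
ee_rot: [0.59, -0.59, -0.389, 0.39]
contact_force: [1.2, -0.5, -0.4]
width: -0.0003
```

Run:
```python
from h import *
print(manip.get_state()['position'])
q=grab('scene');W=world(q)
b=cv2.cvtColor(q['pixels'],cv2.COLOR_RGB2BGR)[130:260,230:380]
cv2.imwrite('pics/s2.png',cv2.resize(b,None,fx=5,fy=4.6,interpolation=cv2.INTER_CUBIC))
print(proj(q,manip.get_state()['position']-[0,0,.017]))
```

```text
[0.57441276 0.13457911 0.11321458]
[318.2733968  189.47217197]
```

View pics/s2.png

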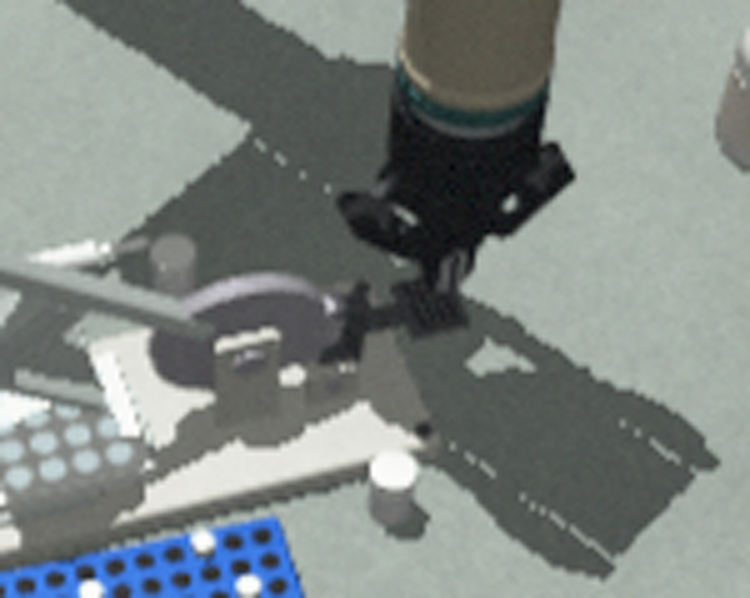

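The fingertips stand right above the paddle, at (440,290) in the crop. I press slowly and drift outward along press +x.

Emit:
arm_command(commands=[[0,[0,0,-1.0],0],[0,[0,0,-0.7],0],[0,[0,0,-0.3],0],[0,[0.05,0.1,-0.3],0],[0,[0.05,0.1,-0.3],0],[0,[0.05,0.1,-0.3],0],[0,[0.05,0.1,-0.3],0],[0,[0,0,0],0]])

```text
clock: 2.75
position: [0.5766, 0.1391, 0.081]
ee_rot: [0.591, -0.59, -0.39, 0.389]
contact_force: [-0.4, 1.6, 1.6]
width: 0.0001
```

Emit:
arm_command(commands=[[0,[0.05,0.1,-0.3],0],[0,[0.05,0.1,-0.3],0],[0,[0.05,0.1,-0.3],0],[0,[0,0,0],0]])

```text
clock: 3.15
position: [0.5779, 0.1415, 0.0717]
ee_rot: [0.59, -0.59, -0.389, 0.39]
contact_force: [-0.0, 0.5, -0.1]
width: -0.0001
```

Run:
```python
from h import *
s=manip.get_state();print(s['position'],s['contact_force'])
q=grab('scene');W=world(q)
b=cv2.cvtColor(q['pixels'],cv2.COLOR_RGB2BGR)[130:260,230:380]
cv2.imwrite('pics/s3.png',cv2.resize(b,None,fx=5,fy=4.6,interpolation=cv2.INTER_CUBIC))
```

```text
[0.57790555 0.14151969 0.07167921] [-0.02785249  0.54103956 -0.05091125]
```

View pics/s3.png

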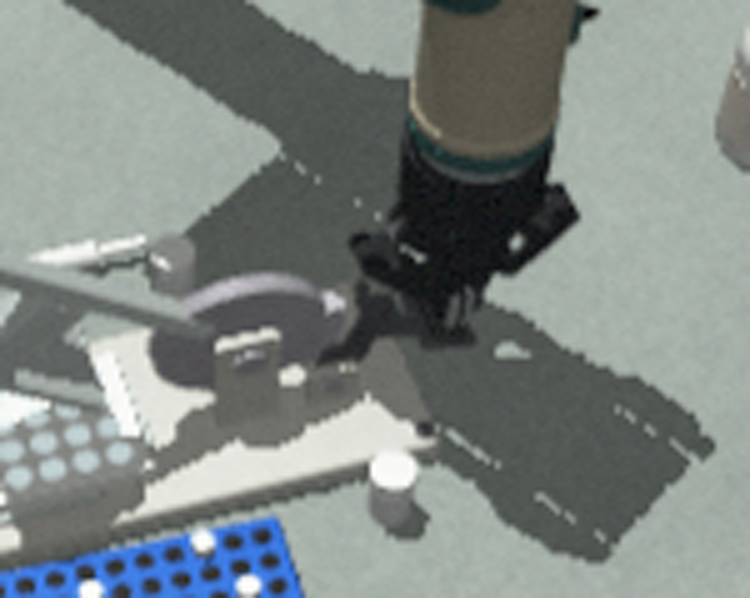

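The pawl has tilted and its hook has left the disc, at (355,320) in the crop. Force is still low, so I continue towards the stop.

Emit:
arm_command(commands=[[0,[0.05,0.1,-0.2],0],[0,[0.05,0.1,-0.2],0],[0,[0,0,0],0]])

```text
clock: 3.5
position: [0.5794, 0.1433, 0.0682]
ee_rot: [-0.59, 0.591, 0.389, -0.389]
contact_force: [-0.2, 0.2, 0.8]
width: -0.0003
```

Emit:
arm_command(commands=[[0,[0,0,-0.2],0],[0,[0,0,-0.2],0],[0,[0,0,0],0]])

```text
clock: 3.8
position: [0.5797, 0.1433, 0.0674]
ee_rot: [-0.59, 0.591, 0.39, -0.389]
contact_force: [-4.1, -2.0, 19.4]
width: -0.0004
```

The stop was reached: 19 N, with the paddle no longer giving. I raise the tool and check the pawl.

Emit:
arm_command(commands=[[0,[0,0,1],0],[0,[0,0,2],0],[0,[0,0,4],0],[0,[0,0,4.5],0],[0,[0,0,4.5],0],[0,[0,0,4.5],0],[0,[0,0,4.5],0],[0,[0,0,0],0]])

```text
clock: 4.6
position: [0.582, 0.1441, 0.3216]
ee_rot: [-0.588, 0.592, 0.394, -0.385]
contact_force: [-0.2, -0.3, 0.3]
width: -0.0
```

```bash
cat >> h.py <<'E'
th=1.138; u=np.array([np.cos(th),np.sin(th)]);v=np.array([-u[1],u[0]]);o=np.array([.5045,-.018])
E
python3 - <<'E'
from h import *
s=manip.get_state();print(s['position'],s['contact_force'])
q=grab('scene');W=world(q)
b=cv2.cvtColor(q['pixels'],cv2.COLOR_RGB2BGR)[130:260,190:340]
cv2.imwrite('pics/s4.png',cv2.resize(b,None,fx=5,fy=4.6,interpolation=cv2.INTER_CUBIC))
W=W.reshape(-1,3);C=q['pixels'].reshape(-1,3).astype(int);xy=(W[:,:2]-o)@np.c_[u,v]
m=(xy[:,0]>.15)&(xy[:,0]<.195)&(abs(xy[:,1])<.025)&(W[:,2]>.03)&(W[:,2]<.1)
print(m.sum(),np.polyfit(xy[m][:,0],W[m][:,2],1),xy[m].mean(0),W[m].mean(0))
k=(abs(xy[:,0]+.1)<.04)&(abs(xy[:,1])<.06)&(W[:,2]>.22)&(W[:,2]<.265)&(C.max(1)<60)
print(k.sum(),xy[k].mean(0),np.percentile(xy[k],[2,98],axis=0),W[k].mean(0),np.percentile(W[k][:,2],97))
E
```

```text
[0.58200581 0.14411675 0.32157476] [-0.15339724 -0.33468219  0.27399647]
135 [-0.34900477  0.108292  ] [ 0.16745058 -0.0039107 ] [0.57828072 0.13237086 0.04985095]
266 [-0.09839415 -0.0084027 ] [[-0.10655761 -0.05214224]
 [-0.08999433  0.04372915]] [ 0.47086036 -0.11084605  0.2425459 ] 0.246891969546822
```

View pics/s4.png

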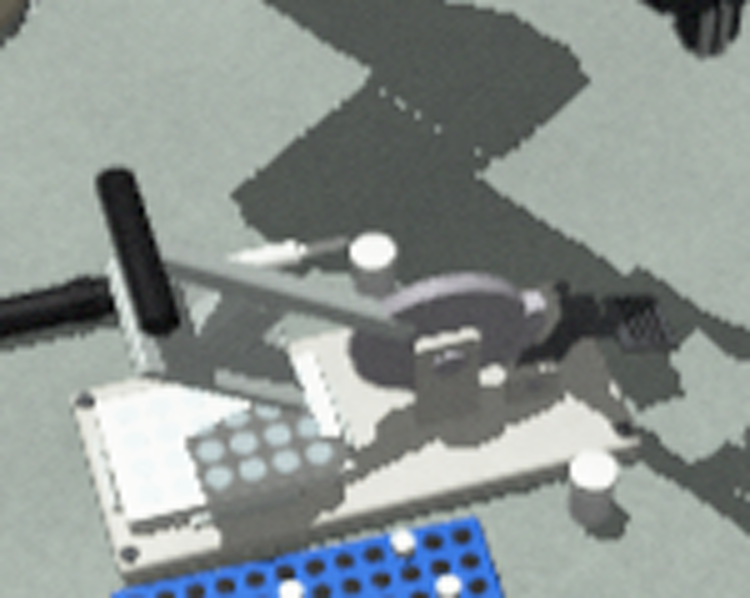

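The paddle's slope is -0.349, so the pawl is at about 0.34 rad and free. The bar's middle is at about (0.466, -0.109), averaged over both cameras. I move above it.

Emit:
arm_command(commands=[[0,[-1.4,-3.0,0],0],[0,[-1.7,-3.7,0],0],[0,[-1.7,-3.7,0],0],[0,[-1.7,-3.7,0],0],[0,[-1.7,-3.7,0],0],[0,[-1.7,-3.7,0],0],[0,[-1.7,-3.7,0],0],[0,[0,0,-1.5],0],[0,[0,0,-1.5],0],[0,[0,0,0],0]])

```text
clock: 5.65
position: [0.4608, -0.1081, 0.2808]
ee_rot: [0.593, -0.588, -0.387, 0.39]
contact_force: [0.7, 0.8, -0.3]
width: -0.0
```

Run:
```python
from h import *
s=manip.get_state();print(s['position'],s['contact_force'])
for n in('scene','top'):
  q=grab(n)
  print(proj(q,s['position']-[0,0,.017]))
  b=cv2.cvtColor(q['pixels'],cv2.COLOR_RGB2BGR)
  b=b[130:260,170:320] if n=='scene' else b[175:275,225:345]
  cv2.imwrite('pics/%s5.png'%n,cv2.resize(b,None,fx=4.5,fy=4.5,interpolation=cv2.INTER_CUBIC))
a=np.linspace(.79,0,13); x=.05-.21*np.cos(a); z=.1+.21*np.sin(a)
print(np.c_[a,100*np.outer(x,u)+100*o,100*z+1.7].round(2)); print((np.diff(np.c_[100*np.outer(x,u),100*z],axis=0)).round(2))
```

```text
[ 0.46077633 -0.10807585  0.2808132 ] [ 0.72419122  0.75990009 -0.26308223]
[214.5087399  175.95029394]
[315.86577252 239.53517944]
[[  0.79  46.35 -10.68  26.62]
 [  0.72  45.95 -11.54  25.61]
 [  0.66  45.58 -12.34  24.55]
 [  0.59  45.24 -13.08  23.43]
 [  0.53  44.93 -13.74  22.26]
 [  0.46  44.66 -14.34  21.04]
 [  0.4   44.42 -14.86  19.78]
 [  0.33  44.21 -15.3   18.49]
 [  0.26  44.04 -15.67  17.17]
 [  0.2   43.91 -15.95  15.82]
 [  0.13  43.82 -16.16  14.46]
 [  0.07  43.76 -16.28  13.08]
 [  0.    43.74 -16.32  11.7 ]]
[[-0.4  -0.86 -1.  ]
 [-0.37 -0.8  -1.06]
 [-0.34 -0.73 -1.12]
 [-0.31 -0.67 -1.17]
 [-0.27 -0.59 -1.22]
 [-0.24 -0.52 -1.26]
 [-0.21 -0.44 -1.29]
 [-0.17 -0.37 -1.32]
 [-0.13 -0.29 -1.35]
 [-0.09 -0.21 -1.36]
 [-0.06 -0.12 -1.38]
 [-0.02 -0.04 -1.38]]
```

View pics/scene5.png

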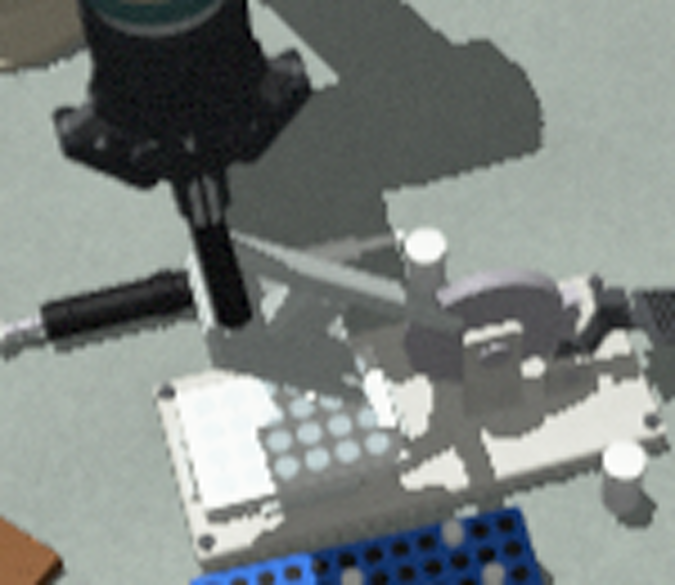

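View pics/top5.png

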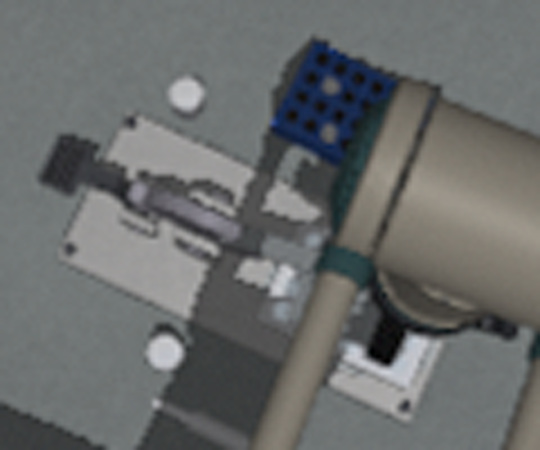

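The closed fingers are centred over the bar, at (210,200) in the scene crop. Now I push along its arc in half-speed steps.

Emit:
arm_command(commands=[[0,[0,0,-0.8],0],[0,[0,0,-0.6],0],[0,[-0.2,-0.43,-0.5],0],[0,[-0.2,-0.43,-0.5],0],[0,[-0.18,-0.4,-0.53],0],[0,[-0.18,-0.4,-0.53],0],[0,[-0.17,-0.36,-0.56],0],[0,[-0.17,-0.36,-0.56],0],[0,[0,0,0],0]])

```text
clock: 6.65
position: [0.4514, -0.1335, 0.2384]
ee_rot: [-0.59, 0.591, 0.389, -0.39]
contact_force: [0.1, -0.0, 1.1]
width: 0.0002
```

```bash
cat > chk.py <<'E'
from h import *
import sys
s=manip.get_state();print(s['position'],s['contact_force'],(s['position'][:2]-o)@np.c_[u,v])
q=grab('scene')
b=cv2.cvtColor(q['pixels'],cv2.COLOR_RGB2BGR)[130:260,170:320]
cv2.imwrite('pics/%s.png'%sys.argv[1],cv2.resize(b,None,fx=4.5,fy=4.5,interpolation=cv2.INTER_CUBIC))
E
python3 chk.py s6
```

```text
[ 0.45137258 -0.13354568  0.23842622] [ 0.10896687 -0.02826155  1.06087077] [-0.12717419 -0.00023223]
```

View pics/s6.png

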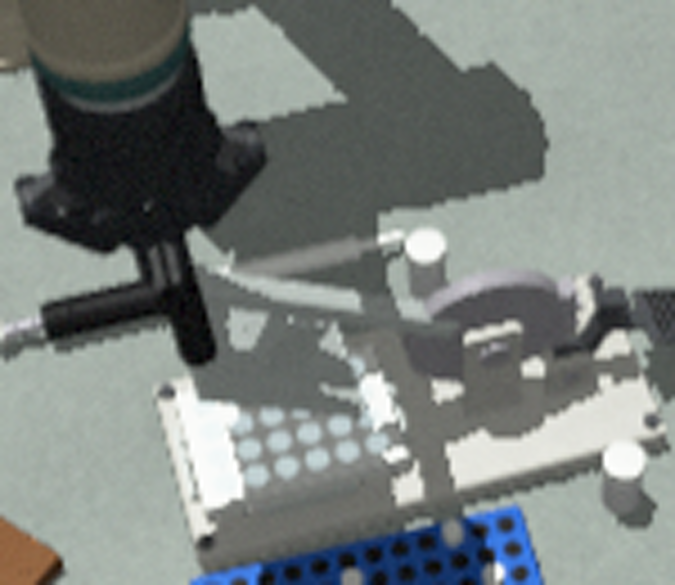

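The arm follows and has passed the first tooth. The tool is about 6 mm ahead of the bar, so I trim the horizontal shift.

Emit:
arm_command(commands=[[0,[-0.05,-0.1,-0.6],0],[0,[-0.05,-0.1,-0.6],0],[0,[-0.13,-0.28,-0.6],0],[0,[-0.13,-0.28,-0.6],0],[0,[-0.12,-0.26,-0.63],0],[0,[-0.12,-0.26,-0.63],0],[0,[-0.11,-0.23,-0.65],0],[0,[-0.11,-0.23,-0.65],0],[0,[-0.09,-0.19,-0.66],0],[0,[-0.09,-0.19,-0.66],0],[0,[0,0,0],0]])

```text
clock: 7.8
position: [0.4424, -0.1551, 0.1759]
ee_rot: [-0.589, 0.591, 0.389, -0.39]
contact_force: [-0.2, -1.2, 1.2]
width: -0.0005
```

```bash
python3 chk.py s7
```

```text
[ 0.4423509  -0.15514476  0.17589258] [-0.18479872 -1.17362643  1.23081843] [-0.15056554 -0.00110128]
```

View pics/s7.png

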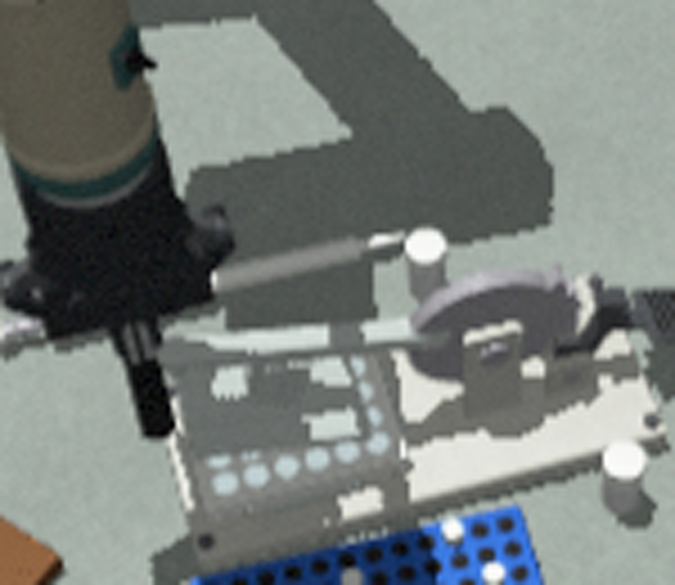

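Tool and bar agree (-0.1506 against -0.1516), with 0.28 rad left to go.

Emit:
arm_command(commands=[[0,[-0.08,-0.16,-0.65],0],[0,[-0.08,-0.16,-0.65],0],[0,[-0.06,-0.13,-0.65],0],[0,[-0.06,-0.13,-0.65],0],[0,[-0.04,-0.08,-0.65],0],[0,[-0.03,-0.06,-0.65],0],[0,[-0.02,-0.05,-0.65],0],[0,[0,0,-0.6],0],[0,[0,0,-0.3],0],[0,[0,0,-0.2],0],[0,[0,0,0],0]])

```text
clock: 8.95
position: [0.4386, -0.1611, 0.1192]
ee_rot: [-0.59, 0.59, 0.389, -0.389]
contact_force: [-0.9, -1.9, 2.4]
width: 0.0001
```

```bash
python3 chk.py s8
```

```text
[ 0.43858876 -0.16110145  0.11920719] [-0.87038799 -1.89984657  2.4391333 ] [-0.15755089 -0.00018432]
```

View pics/s8.png

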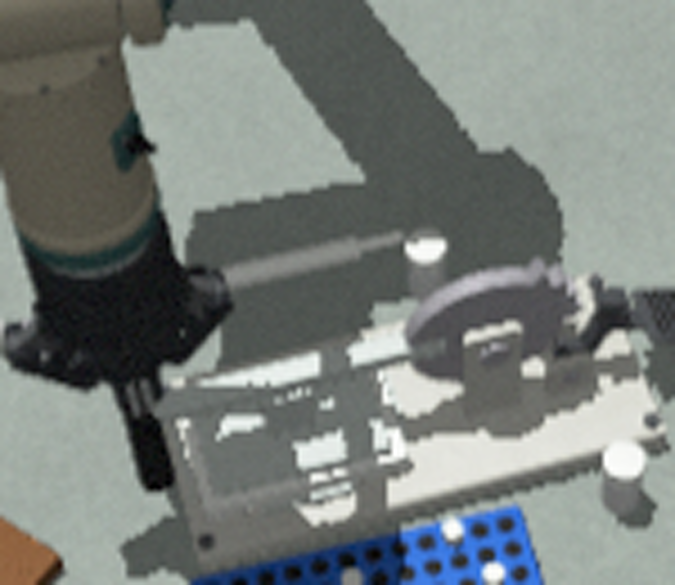

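It's nearly level. I push on gently until the stop shows in the force.

Emit:
arm_command(commands=[[0,[0,0,-0.2],0],[0,[0,0,-0.1],0],[0,[0,0,0],0]])

```text
clock: 9.3
position: [0.4385, -0.161, 0.1168]
ee_rot: [-0.59, 0.59, 0.39, -0.389]
contact_force: [0.2, -1.3, 8.2]
width: -0.0002
```

Emit:
arm_command(commands=[[0,[0,0,-0.1],0],[0,[0,0,-0.1],0],[0,[0,0,0],0],[0,[0,0,0],0]])

```text
clock: 9.7
position: [0.4386, -0.1611, 0.1166]
ee_rot: [-0.59, 0.591, 0.39, -0.389]
contact_force: [-3.4, 0.2, 21.4]
width: 0.0002
```

At the stop: 21 N with no further travel, and z = 0.1166 as predicted. I retreat straight up and check.

Emit:
arm_command(commands=[[0,[0,0,1],0],[0,[0,0,3],0],[0,[0,0,4],0],[0,[-1.5,-1,4],0],[0,[-2,-3,2],0],[0,[-2,-4,0],0],[0,[-2,-4,0],0],[0,[-2,-4,0],0],[0,[0,0,0],0]])

```text
clock: 10.6
position: [0.3412, -0.3247, 0.2534]
ee_rot: [0.592, -0.591, -0.387, 0.388]
contact_force: [0.9, 0.3, -0.3]
width: 0.0
```

```bash
python3 chk.py s9
python3 - <<'E'
from h import *
t=grab('top');save(t,'top9.png')
q0=None
for n in('scene','top'):
    q=np.load(n+'.npz');W=world(q).reshape(-1,3);C=q['pixels'].reshape(-1,3).astype(int);xy=(W[:,:2]-o)@np.c_[u,v]
    m=(xy[:,0]>.15)&(xy[:,0]<.195)&(abs(xy[:,1])<.025)&(W[:,2]>.03)&(W[:,2]<.1)
    print(n,m.sum(),'slope',np.polyfit(xy[m][:,0],W[m][:,2],1),xy[m].mean(0),W[m].mean(0))
    k=(abs(xy[:,0]+.16)<.03)&(abs(xy[:,1])<.06)&(W[:,2]>.07)&(W[:,2]<.13)&(C.max(1)<60)
    print('bar',k.sum(),xy[k].mean(0),W[k].mean(0),np.percentile(W[k][:,2],[50,97]))
E
```

```text
[ 0.34117487 -0.32471841  0.25344678] [ 0.91767202  0.33664622 -0.25271967] [-0.34693824  0.01962493]
scene 135 slope [-0.34286907  0.10716931] [ 0.1673442 -0.0040978] [0.57840596 0.13219581 0.04979216]
bar 251 [-0.15941788 -0.00626435] [ 0.44332515 -0.16534633  0.09458124] [0.09503493 0.09946333]
top 105 slope [-0.33131724  0.10769917] [0.16780627 0.00261826] [0.57250294 0.13543207 0.05210206]
bar 179 [-0.15925497  0.00199008] [ 0.43590013 -0.16173644  0.09667597] [0.0971996  0.10342738]
```

View pics/s9.png

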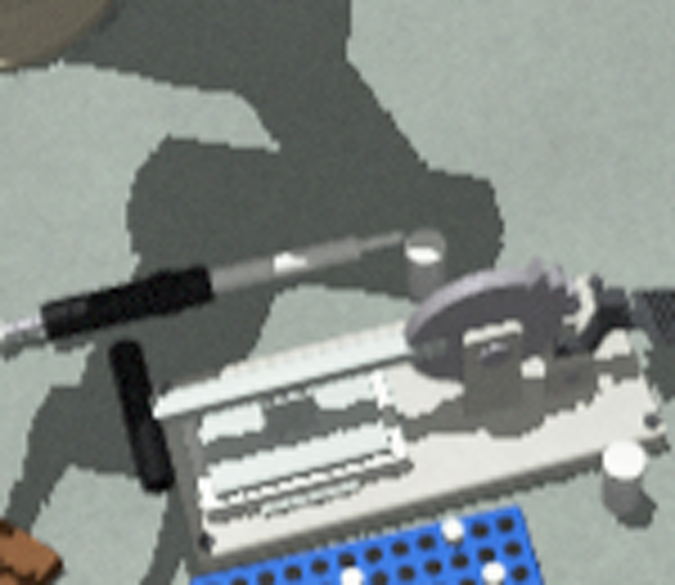

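View pics/top9.png

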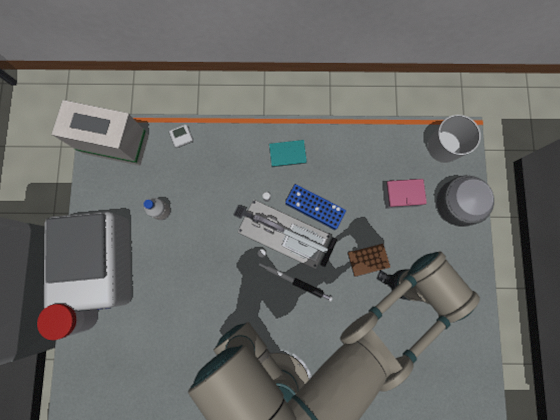

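The scene crop shows the arm level, with its bar at (145,415). The top picture shows the paddle down at (241,210), and the vials, rack, pipette and bottle at the pixels where they started. I'm handing the job in.

```bash
python3 -c "
from rig import manip
print(manip.sign_off(), manip.get_state()['clock'])"
```

```text
the job is handed in; nothing more can be done
the job is handed in; nothing more can be done
```

The press is closed over the well plate, and I handed the job in at about 10.7 s; no verdict was reported. I pressed the paddle down to its stop with closed fingers (19 N). I then pushed the crossbar along its arc, past all the teeth, to its end stop (21 N) and moved the gripper clear.

What the last checks showed:
- **Pawl:** the paddle slopes 0.33 to 0.34 in both cameras, so the pawl is at about 0.32 to 0.33 rad and still free.
- **Arm:** the top of the crossbar is at 99 mm (scene camera) and 103 mm (top camera), against an expected 100 mm. Together with the end stop, this means the arm is fully down.
- **Other things on the bench:** the vials, rack, pipette and bottle look unmoved in the pictures. I judged this by eye and did not measure it.
- **Plate:** it is mostly hidden under the pressing plate, so I only saw that its edges sit in the nest.

The two cameras disagreed by about 6 to 8 mm across the press, and I used roughly their mean.

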